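Hang a carrier of pump housings on the spring scale and close the keeper

TASK

Weigh the blue carrier: pick it up by its handle and hang it on the twin hooks of the spring scale, handle lying centred in both hooks. Its weight is not known, so let it down slowly and gently until the scale carries all of it before you let go: the scale head must not drop, spring up or be pushed to its bottom stop. Then swing the yellow keeper over and fully down across the hook mouths; never tip the carrier and leave the grey carrier and the other things on the bench where they are.

Things in the scene. Friction and masses are not known exactly. Their poses are not given: they have to be found in the camera images.
- blue_carrier: Blue open plastic carrier with fixed-in aluminium housings, 90 (x) x 120 (y) x 55 (z) mm, and a rigid steel arch handle over its middle. Origin at the centre of its underside, z up, y along the handle. Mass differs from start to start, 0.18 to 0.95 kg; its centre of mass is below the handle's middle.
- blue_carrier_handle (a point): Middle of the handle's top bar: round, 9 mm diameter, along the carrier's y, straight for 48 mm either side, 145 mm above the carrier's underside. The arch is free for 85 mm below it down to the rim and about 105 mm wide. Same axes as the carrier. Pinch the bar here from above, fingers closing along x.
- stand: Fixed spring scale: blue base plate 150 x 160 x 14 mm (reaching 65 mm in front of the tube axis), grey upright tube 36 mm across, 140 mm high; a steel shaft sinking into it carries the blue head with hooks and keeper. Origin under the tube axis at bench level, z up. -x is its front, where the hooks point.
- hook (a point): On the sinking head: where the centre of the hung handle bar belongs, midway between the two hooks, 88 mm in front of the tube axis, about 245 mm above the bench unloaded. Axes as the stand: the steel hooks (10 mm thick) point to -x, at y = -32 and +32 mm, 54 mm free between them for fingers, free 58 mm behind this point. The bar lies along y.
- hook_tip (a point): Midway between the upturned tips of the two hooks, at their top: 18 mm in front (-x) of point hook and 11 mm above it. The handle goes in from the front over the tips, then down. Behind, the blue head's top is 3 mm above point hook, and the keeper's hinge posts on the hooks stand 28 mm behind it, up to 14 mm above it.
- head (a joint): How far the scale head has sunk, m: 0 unloaded, bottom stop at 0.080. Spring of 150 N/m after 0.2 N preload, lightly damped: a hung carrier sinks it 10 to 61 mm according to its weight. If the carrier is let go well before, or pressed well past, the level at which it balances, the head jumps. Lower at about 3 cm/s, never over 8 cm/s.
- keeper (a joint): Angle of the yellow keeper, rad: 0 closed (level, forward over the hook tips), 1.57 upright, starts folded back at 1.95 to 2.2 (limit 2.75). Light friction (0.012 N m) holds it where it is left.
- keeper_hinge (a point): Keeper's hinge axis (along y) on the head, 28 mm behind and 9.5 mm above point hook. Same axes as the stand.
- keeper_bar (a point): Middle of the keeper's free cross bar: yellow, 7 mm diameter, 84 mm long along y, joined to the hinge by two arms at y = -42 and +42 mm. At keeper angle a it is 54 cos(a) mm in front (-x) of the hinge and 54 sin(a) mm above it. Follow its arc: from behind up and towards -x, then down; a straight push can jam it and sink the head.
- grey_carrier: grey plastic carrier, the same shape and size as the blue one; not to be used or moved
- tray: clear tray 150 x 200 x 30 mm with white and metal housings; bystander, origin at centre of its underside
- tin: red tin, 68 mm across, 85 mm tall; bystander, origin at centre of underside
- ring_gauge: steel ring gauge lying flat, 60 mm outside, 38 mm bore, 18 mm tall; bystander, origin at centre of underside
- plug_gauge: plug gauge lying along its x axis, black grip and steel plug, 105 x 24 x 24 mm; bystander, origin about its middle on the bench
- housing: single aluminium pump housing standing on the bench, 56 mm across, 34 mm tall; bystander, origin at centre of underside

How it is judged:
On the way, in this order (a step that is already met when the one before it is completed fails the run):
1. the blue carrier is lifted clear of the bench (height (world z) of blue_carrier above 0.04 m), for 0.2 s.
2. its handle lies in both hooks, keeper still open, the scale carries it and the fingers have let go (x of blue_carrier_handle in the frame of hook between -0.02 and 0.03 m and y of blue_carrier_handle in the frame of hook between -0.018 and 0.018 m and z of blue_carrier_handle in the frame of hook between -0.008 and 0.012 m and angle between blue_carrier's own z axis and vertical below 0.15 rad and value of joint head above 0.006 m and value of joint keeper above 1 rad and contact force between the fingers and blue_carrier below 0.05 N), for 0.3 s.
3. the keeper is down (value of joint keeper below 0.15 rad), for 0.2 s.
At the end, for the whole second after the job is handed in: Blue carrier hanging at rest (<0.03 m/s), upright (0.15 rad), handle bar in both hooks (its middle 20 mm before to 30 mm behind the hook point, 18 mm sideways, 8 mm below to 12 mm above), scale sunk over 6 mm, keeper closed (<0.15 rad) (x of blue_carrier_handle in the frame of hook between -0.02 and 0.03 m and y of blue_carrier_handle in the frame of hook between -0.018 and 0.018 m and z of blue_carrier_handle in the frame of hook between -0.008 and 0.012 m and angle between blue_carrier's own z axis and vertical below 0.15 rad and value of joint head above 0.006 m and value of joint keeper below 0.15 rad and linear speed of blue_carrier below 0.03 m/s); the robot touches nothing.
It fails at once if the scale head jumps, faster than 0.08 m/s down or up, while the keeper is still folded back (value of joint keeper above 1.85 rad and (velocity of joint head above 0.08 m/s or velocity of joint head below -0.08 m/s)).
It fails at once if the scale head jumps hard, faster than 0.25 m/s, at any time (velocity of joint head above 0.25 m/s or velocity of joint head below -0.25 m/s).
It fails at once if the scale is pushed to its bottom stop (beyond 76 mm) (value of joint head above 0.076 m).
It fails at once if the blue carrier is tipped more than 0.5 rad (angle between blue_carrier's own z axis and vertical above 0.5 rad).
It fails at once if a bystander is moved more than 20 mm (distance of any of grey_carrier, tray, tin, ring_gauge, plug_gauge, housing from where it was at the start of the episode above 0.02 m).
It also fails if it takes over 72 s, if anything falls off the work surface, if the arm or the gripper's body presses on something with over 40 N, if the wrist force passes 120 N, or if a joint passes its speed limit or range.

ROBOT

A 6-joint arm with a two-finger parallel gripper is mounted at the origin on the work surface. World frame = base frame: x ahead of the robot, y to its left, z up, the work surface at z = 0. Lengths are in m, angles in rad, forces in N, time in s.
With the tool pointing down it reaches from about 0.375 to 0.9 m from the base axis. Payload 3.1 kg.
Tool frame: the origin (TCP) lies between the finger pads; the fingertips stand 19 mm ahead of it and the grasp point (between the pads) is the TCP; z points along the fingers, y is the line along which they close (so a half turn about z gives the same grasp; the last joint's range is limited). The gripper opens to 87 mm and grips with 3 to 60 N. Pads are 19 mm wide; open, the fingers measure 117 mm over their backs; the gripper's body (75 mm by 190 mm) begins 51 mm behind the grasp point.
Start: joints at [-1.476, 0.527, 1.433, -0, 1.181, -0.178], TCP at [0.169, -0.602, 0.242] pointing down, gripper open.
Joint ranges: [-3.08, 3.08], [-0.75, 2.2], [0.22, 2.44], [-1.43, 4.57], [0, 2.65], [-2.85, 2.85]. Speed limits (rad/s): [2.79, 2.79, 3.14, 3.14, 3.14, 3.14].

INTERFACE

Orientations are given as a unit quaternion [x, y, z, w].
In Python, from rig import telemetry, viewer, hand_in gives the robot as it stands. The module is installed in compiled form; this text tells all that it offers.
- The arm moves only by the shell command python3 -m creep 'ROWS' [FORCE]. ROWS is JSON, a list of rows, each an object with "translation": the shift along the tool's x, y, z in mm, a list of three; "roll": the turn about the tool's z in degrees; "gripper": the finger opening in mm, from 0 to 87. In form: [{"translation": [tx, ty, tz], "roll": roll, "gripper": gripper}, ...]. A call has 1 to 5 rows; each row is the pose to reach, as a shift and turn from the pose commanded when the call began, along the tool's axes at that moment; what a row does not reach only later rows make up. A row lasts 1/12 s, in which the tool goes at most 41.7 mm and 7.16 degrees, less where a joint would pass 70% of its speed; a pose out of reach is approached as far as the arm can. A call with a gripper value outside its range is refused whole. The fingers move at their own pace and stop on an object; FORCE is the grip in N (left out, the last holds). Time passes only in rows, so rows that repeat a pose let the fingers close. It gives the time, the measured TCP pose, the force, the opening and the grip force at its end, in the units of the state.
- telemetry.get_obs(): the state, without advancing time (a new reading comes with each control period).
- viewer.camera(name): name is "scene" or "side" or "wrist"; returns the picture (400x640x3 uint8, blue, green, red); there is no depth.
- viewer.camera_info(name): a dict with "intrinsics" (3x3 intrinsics, pixels), "rvec" (rotation vector, rad) and "tvec" (3), from world to camera coordinates, as OpenCV has them; the wrist camera has in their place "hand_eye" (4x4, takes a point from camera to tool coordinates, whose origin is the TCP and whose axes are the flange's). Camera axes: x right, y down, z forward; pixel columns grow to the right and rows downward; lengths in m; the calibration is good to about 2 mm. The wrist camera is an equidistant fisheye: a pixel r from the principal point sees the ray r / f radians off the axis. A picture is of the moment at which its call begins: read the wrist's pose just before it. camera_info takes no time and is no camera call.
- hand_in(): hands the job in; it is judged then, once.
Trained networks look in the newest picture that a camera, given by its name, has taken for a name from the list of things; names that differ only in an ending like _2 or _b are one class to them, and where a whole thing is asked for, a point or a joint stands for the part that bears it (a point fixed in the world has none). Each returns a list of dicts, best first, with "p" (0 to 1); they miss things now and then, are a little off and sometimes report something else, mostly with a low value. They report only what shows in the picture. A call takes as long as a camera call.
- viewer.recognise(camera, thing): "bbox" ([left, top, width, height] in pixels, round what is visible of it).
The state is a dict: "time": time; "q": joint angles; "joint_velocities": joint speeds; "joint_torque": joint torques, N m; "position": TCP position; "tool_rot": TCP orientation; "ft_force": force on the tool from outside, world axes, zero at the start; "moment": the same for the moment, N m; "grip_width": finger opening in m; "grip_force": force on a finger pad.
Only numpy, scipy, OpenCV 4.12 (cv2) and the standard library are available. Lean on these libraries where they do the work, as an engineer would, in place of code of your own. Each camera call takes 0.05 s, during which the arm holds its last target. There are 200 camera calls.

## Working session

There is one attempt and no reset: what is moved stays moved. The work goes in short steps, Python scripts to look and compute and a shell command to move; the robot and the scene stay as the last step left them, time stands still between calls to the robot, and variables do not carry over. Pictures are saved under pics/ and viewed, at most 10 in all, crops included, and the job is handed in when it is done.

```bash
mkdir -p pics; cat > h.py <<'E'
import numpy as np, cv2
from rig import telemetry, viewer
from scipy.spatial.transform import Rotation as R
np.set_printoptions(precision=4,suppress=True)
E
python3 - <<'E'
from h import *
o=telemetry.get_obs(); print(o)
for c in ["scene","side","wrist"]:
    im=viewer.camera(c); cv2.imwrite(f"pics/{c}0.png",im); print(c,viewer.camera_info(c))
    for t in ["blue_carrier","blue_carrier_handle","stand","hook","keeper_bar","grey_carrier"]:
        print(t,[(d["bbox"],round(d["p"],2)) for d in viewer.recognise(c,t)[:2]])
E
```

```text
{'time': 0.0, 'q': array([-1.4755,  0.5285,  1.4339,  0.    ,  1.1814, -0.1785]), 'joint_velocities': array([-0.0007, -0.0025, -0.0001,  0.0003,  0.0002, -0.0003]), 'joint_torque': array([ -0.0004, -44.0042, -17.6592,   0.0632,   0.0584,  -0.0002]), 'position': array([ 0.169 , -0.601 ,  0.2406]), 'tool_rot': array([ 0.9906,  0.1365,  0.    , -0.001 ]), 'ft_force': array([0.1947, 0.0269, 0.043 ]), 'moment': array([ 0.0382,  0.0127, -0.0413]), 'grip_force': 0.0, 'grip_width': 0.08712970193388633}
scene {'intrinsics': array([[435.04  ,   0.    , 325.3627],
       [  0.    , 435.04  , 197.4018],
       [  0.    ,   0.    ,   1.    ]]), 'rvec': array([ 0.7979,  2.3517, -1.2965]), 'tvec': array([ 0.4242, -0.0254,  1.4145])}
blue_carrier [([419.8, 238.6, 64.7, 89.1], 0.68)]
blue_carrier_handle [([416.9, 241.1, 68.3, 85.6], 0.6)]
stand [([257.5, 161.9, 103.5, 157.9], 0.72)]
hook [([281.7, 161.5, 77.7, 80.8], 0.71)]
keeper_bar [([306.2, 162.6, 32.6, 39.9], 0.5)]
grey_carrier [([270.8, 145.3, 43.7, 47.4], 0.96)]
side {'intrinsics': array([[492.7438,   0.    , 317.9556],
       [  0.    , 492.7
[... 187 characters left out ...]
77)]
blue_carrier_handle [([326.1, 308.7, 64.9, 82.1], 0.8)]
stand [([242.6, 162.4, 87.3, 121.8], 0.76), ([259.9, 166.5, 71.0, 58.2], 0.54)]
hook [([259.5, 166.1, 73.1, 59.2], 0.87)]
keeper_bar [([283.2, 163.1, 27.2, 48.9], 0.76)]
grey_carrier [([378.2, 120.1, 33.5, 64.2], 0.92)]
wrist {'intrinsics': array([[309.7069,   0.    , 318.6088],
       [  0.    , 309.7069, 201.7585],
       [  0.    ,   0.    ,   1.    ]]), 'hand_eye': array([[ 0.0005, -0.9692, -0.2462,  0.0667],
       [ 1.    ,  0.0002,  0.0011,  0.0009],
       [-0.001 , -0.2462,  0.9692, -0.1435],
       [ 0.    ,  0.    ,  0.    ,  1.    ]])}
blue_carrier []
blue_carrier_handle []
stand []
hook []
keeper_bar []
grey_carrier []
```

```bash
python3 - <<'E'
import cv2
a=cv2.imread("pics/scene0.png")[130:350,240:510]; b=cv2.imread("pics/side0.png")[110:410,220:420]
a=cv2.resize(a,None,fx=2.2,fy=2.2,interpolation=2); b=cv2.resize(b,None,fx=3,fy=3,interpolation=2)
a=cv2.imread("pics/scene0.png")[130:340,240:500]; cv2.imwrite("pics/a.png",cv2.resize(a,None,fx=2.8,fy=2.8,interpolation=2))
b=cv2.imread("pics/side0.png")[110:400,210:430]; cv2.imwrite("pics/b.png",cv2.resize(b,None,fx=2,fy=2,interpolation=2))
E
```

```text
(no output)
```

View pics/a.png

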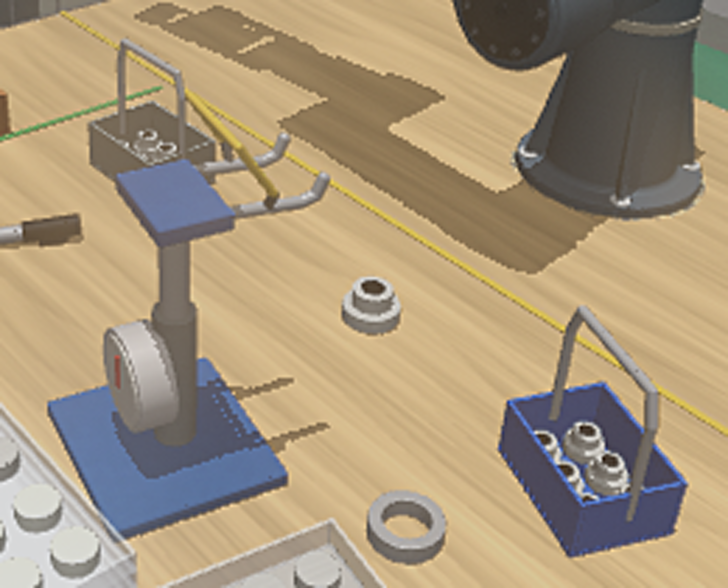

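View pics/b.png

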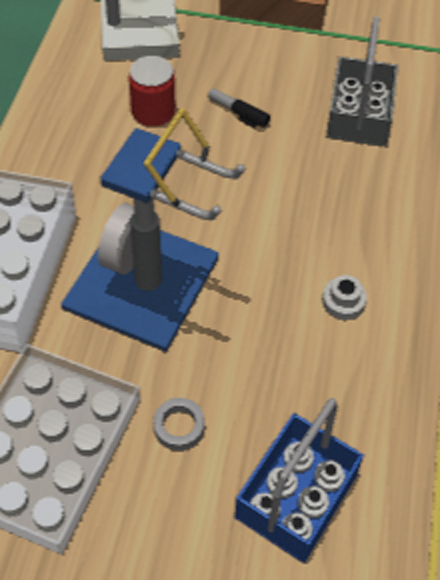

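View pics/scene0.png

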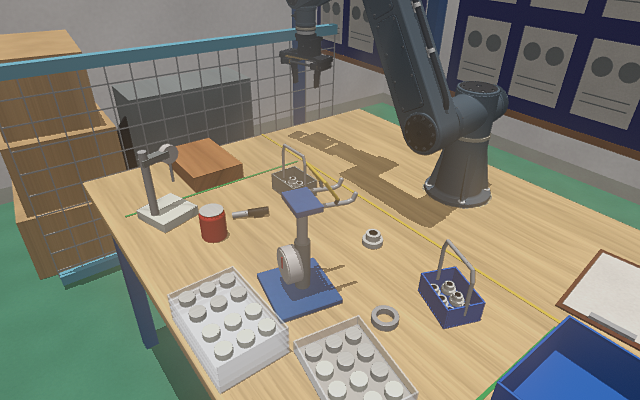

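```bash
cat >> h.py <<'E'
def tri(ps,pd):
    n=[];P=[]
    for c,p in (("scene",ps),("side",pd)):
        i=viewer.camera_info(c); n.append(cv2.undistortPoints(np.array([[p]],float),i["intrinsics"],None).ravel())
        P.append(np.c_[cv2.Rodrigues(i["rvec"])[0],i["tvec"]])
    X=cv2.triangulatePoints(P[0],P[1],n[0],n[1]).ravel(); X=X[:3]/X[3]
    e=[]
    for c,p in (("scene",ps),("side",pd)):
        i=viewer.camera_info(c); e.append(np.linalg.norm(cv2.projectPoints(X[None],i["rvec"],i["tvec"],i["intrinsics"],None)[0].ravel()-p))
    return X,np.array(e)
def proj(c,X):
    i=viewer.camera_info(c); return cv2.projectPoints(np.atleast_2d(np.array(X,float)),i["rvec"],i["tvec"],i["intrinsics"],None)[0][:,0]
E
python3 - <<'E'
from h import *
for n,a,b in [("h1",(448.2,241.4),(377,311.5)),("h2",(473.9,271.1),(347.5,350)),("h1x",(448.2,241.4),(347.5,350)),
 ("t1",(341.1,178.9),(330,194)),("t2",(354.6,194.3),(318,215.5)),
 ("basefront",(240+287/2.8,130+478/2.8),(210+166/2,110+347/2)),("baseR",(240+205/2.8,130+360/2.8),(210+218/2,110+256/2)),
 ("baseB",(240+125/2.8,130+533/2.8),(210+64/2,110+307/2)),
 ("hous",(240+372/2.8,130+290/2.8),(210+347/2,110+287/2)),("kb",(306.8,163.9),(301,166)),("kb2",(306.8,163.9),(283.5,191))]:
    print(n,*tri(a,b))
E
```

```text
h1 [0.413  0.264  0.1408] [0.0496 0.0526]
h2 [0.459  0.3615 0.1487] [0.2485 0.2549]
h1x [0.4679 0.336  0.1783] [20.0616 19.9782]
t1 [0.5545 0.0638 0.2513] [0.1806 0.1789]
t2 [0.5687 0.1246 0.247 ] [0.3294 0.3206]
basefront [0.6192 0.1608 0.0055] [0.4636 0.4244]
baseR [0.5852 0.0094 0.0062] [0.7046 0.6689]
baseB [0.7571 0.1354 0.0114] [0.4421 0.3702]
hous [0.4126 0.0396 0.0283] [0.2075 0.2177]
kb [0.6258 0.0365 0.2968] [0.7068 0.6742]
kb2 [0.6532 0.1004 0.3133] [12.7106 11.9458]
```

```bash
cat >> h.py <<'E'
def goto(x,y,z,yaw):
    o=telemetry.get_obs(); r=R.from_quat(o["tool_rot"]); M=r.as_matrix()
    d=M.T@(np.array([x,y,z])-o["position"])*1e3
    cy=np.degrees(np.arctan2(M[1,0],M[0,0]))
    print("t=%.2f"%o["time"],"pos",o["position"],"yaw %.1f"%cy,"-> shift",d.round(1),"roll %.1f"%((cy-yaw+180)%360-180),"F",o["ft_force"],"tilt",M[:2,2])
E
python3 -m creep '[{"translation":[350,-214,-160],"roll":-10,"gripper":87},{"translation":[350,-214,-160],"roll":-20,"gripper":87},{"translation":[350,-214,-160],"roll":-20,"gripper":87},{"translation":[350,-214,-160],"roll":-20,"gripper":87},{"translation":[350,-214,-160],"roll":-20,"gripper":87}]' 20
python3 -c "
from h import *
goto(.45,-.2,.4,40)"
```

```text
time: 1.47
position: [0.3019, -0.458, 0.3179]
tool_rot: [0.952, 0.306, 0.0, -0.0]
ft_force: [0.3, -0.1, -0.3]
grip_width: 0.0868
grip_force: 0.0
t=1.47 pos [ 0.3019 -0.458   0.3179] yaw 35.7 -> shift [ 270.7 -123.3  -82. ] roll -4.3 F [ 0.2902 -0.1107 -0.3141] tilt [0.0001 0.0001]
```

```bash
python3 -m creep '[{"translation":[270,-123,-82],"roll":-10,"gripper":87},{"translation":[270,-123,-82],"roll":-20,"gripper":87},{"translation":[270,-123,-82],"roll":-29,"gripper":87},{"translation":[270,-123,-82],"roll":-29,"gripper":87},{"translation":[270,-123,-82],"roll":-29,"gripper":87}]' >/dev/null
python3 -c "
from h import *
goto(.44,.1,.4,64.7)"
```

```text
t=1.88 pos [ 0.4014 -0.2833  0.3735] yaw 64.9 -> shift [ 363.5 -127.5  -26.6] roll 0.2 F [-0.3898 -0.1291 -0.3636] tilt [ 0.0003 -0.0003]
```

```bash
python3 -m creep '[{"translation":[363,-127,-27],"roll":0,"gripper":87},{"translation":[363,-127,-27],"roll":0,"gripper":87},{"translation":[363,-127,-27],"roll":0,"gripper":87},{"translation":[363,-127,-27],"roll":0,"gripper":87},{"translation":[363,-127,-27],"roll":0,"gripper":87}]' >/dev/null
python3 -m creep '[{"translation":[180,-63,-10],"roll":0,"gripper":87},{"translation":[180,-63,-10],"roll":0,"gripper":87},{"translation":[180,-63,-10],"roll":0,"gripper":87},{"translation":[180,-63,-10],"roll":0,"gripper":87},{"translation":[180,-63,-10],"roll":0,"gripper":87}]' >/dev/null
python3 -c "
from h import *
goto(.436,.313,.26,64.7)"
```

```text
t=2.72 pos [0.4424 0.1148 0.3979] yaw 64.8 -> shift [176.5 -90.1 138.2] roll 0.1 F [-0.512  -0.4053  0.7403] tilt [0.0012 0.0017]
```

```bash
cat >> h.py <<'E'
def wray(p,o):
    i=viewer.camera_info("wrist");K=i["intrinsics"];H=i["hand_eye"]
    d=(np.array(p,float)-K[:2,2])/K[0,0]; th=np.linalg.norm(d)
    v=np.r_[d/th*np.sin(th),np.cos(th)]
    M=R.from_quat(o["tool_rot"]).as_matrix()
    return o["position"]+M@H[:3,3], M@H[:3,:3]@v
def wproj(X,o):
    i=viewer.camera_info("wrist");K=i["intrinsics"];H=i["hand_eye"]
    M=R.from_quat(o["tool_rot"]).as_matrix()
    c=H[:3,:3].T@(M.T@(np.array(X)-o["position"])-H[:3,3]); r=np.linalg.norm(c[:2]);th=np.arctan2(r,c[2])
    return K[:2,2]+K[0,0]*th*c[:2]/r
E
python3 -m creep '[{"translation":[176,-90,100],"roll":0,"gripper":87},{"translation":[176,-90,100],"roll":0,"gripper":87},{"translation":[176,-90,100],"roll":0,"gripper":87},{"translation":[176,-90,100],"roll":0,"gripper":87},{"translation":[176,-90,100],"roll":0,"gripper":87}]' >/dev/null
python3 -m creep '[{"translation":[14,-7,8],"roll":0,"gripper":87},{"translation":[14,-7,8],"roll":0,"gripper":87},{"translation":[14,-7,8],"roll":0,"gripper":87}]' >/dev/null
python3 - <<'E'
from h import *
goto(.436,.313,.145,64.7)
o=telemetry.get_obs(); im=viewer.camera("wrist"); cv2.imwrite("pics/w1.png",im)
for X in [[.413,.264,.145],[.459,.3615,.145],[.436,.313,.145]]: print(wproj(X,o))
import json; json.dump({k:list(o[k]) for k in("position","tool_rot")},open("o1.json","w"))
E
```

```text
t=3.38 pos [0.4361 0.313  0.2947] yaw 64.8 -> shift [  0.2  -0.  149.7] roll 0.1 F [-0.35    0.1699 -0.0625] tilt [-0.0013 -0.0012]
[317.9021 244.7812]
[318.0601 137.3958]
[317.8619 192.9546]
```

View pics/w1.png

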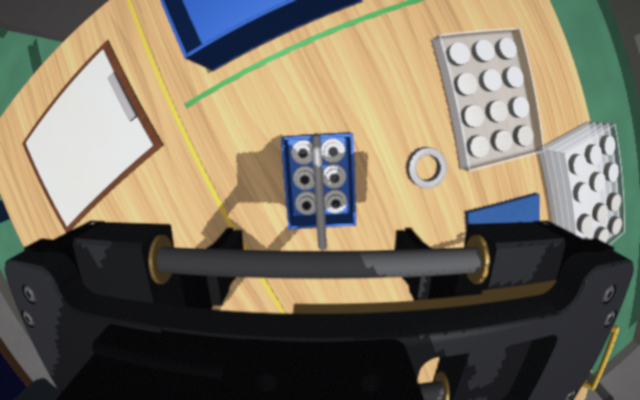

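The wrist view shows the blue carrier under the tool. Its handle runs from (317,137) to (322,247), about 2.5° and 1.5 mm off prediction. I'll correct for that and descend.

```bash
python3 -m creep '[{"translation":[0,1.5,35],"roll":-2.5,"gripper":87},{"translation":[0,1.5,70],"roll":-2.5,"gripper":87},{"translation":[0,1.5,100],"roll":-2.5,"gripper":87},{"translation":[0,1.5,120],"roll":-2.5,"gripper":87},{"translation":[0,1.5,120],"roll":-2.5,"gripper":87}]' 
python3 - <<'E'
from h import *
goto(.437,.3125,.153,67.3)
o=telemetry.get_obs(); im=viewer.camera("wrist"); cv2.imwrite("pics/w2.png",cv2.resize(im[100:300,200:440],None,fx=2,fy=2))
E
```

```text
time: 3.85
position: [0.4363, 0.3092, 0.1726]
tool_rot: [0.834, 0.552, -0.004, -0.0]
ft_force: [-0.2, -0.6, -0.3]
grip_width: 0.087
grip_force: 0.0
t=3.85 pos [0.4363 0.3092 0.1726] yaw 67.1 -> shift [ 3.4 -0.6 19.5] roll -0.2 F [-0.1552 -0.6187 -0.2719] tilt [-0.0066 -0.0033]
```

View pics/w2.png

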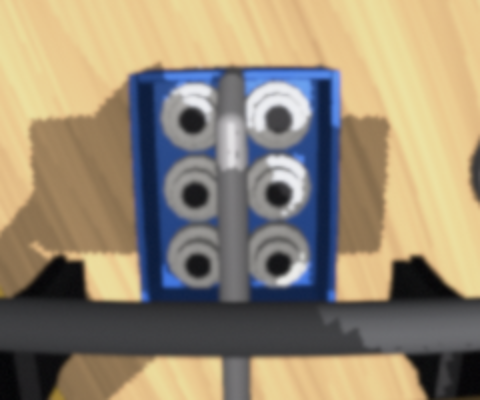

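```bash
python3 -m creep '[{"translation":[1,-1,10],"roll":0,"gripper":87},{"translation":[1,-1,20],"roll":0,"gripper":87},{"translation":[1,-1,20],"roll":0,"gripper":87},{"translation":[1,-1,20],"roll":0,"gripper":40},{"translation":[1,-1,20],"roll":0,"gripper":20}]' 40 
python3 -m creep '[{"translation":[0,0,0],"roll":0,"gripper":0},{"translation":[0,0,0],"roll":0,"gripper":0},{"translation":[0,0,0],"roll":0,"gripper":0},{"translation":[0,0,0],"roll":0,"gripper":0},{"translation":[0,0,0],"roll":0,"gripper":0}]' 40 
python3 -m creep '[{"translation":[0,0,0],"roll":0,"gripper":0},{"translation":[0,0,0],"roll":0,"gripper":0},{"translation":[0,0,0],"roll":0,"gripper":0},{"translation":[0,0,0],"roll":0,"gripper":0},{"translation":[0,0,0],"roll":0,"gripper":0}]' 40
```

```text
time: 4.32
position: [0.4379, 0.3134, 0.1559]
tool_rot: [0.833, 0.553, 0.001, 0.0]
ft_force: [-0.3, 0.9, 0.8]
grip_width: 0.0796
grip_force: 0.0
time: 4.73
position: [0.4375, 0.3133, 0.1554]
tool_rot: [0.833, 0.553, 0.0, 0.0]
ft_force: [-0.3, -0.2, -0.7]
grip_width: 0.0484
grip_force: 0.0
time: 5.15
position: [0.4375, 0.3132, 0.1553]
tool_rot: [0.833, 0.553, -0.0, -0.0]
ft_force: [-0.3, 0.3, -0.5]
grip_width: 0.0148
grip_force: 0.0
```

```bash
python3 -m creep '[{"translation":[0,0,2],"roll":0,"gripper":0},{"translation":[0,0,2],"roll":0,"gripper":0},{"translation":[0,0,2],"roll":0,"gripper":0},{"translation":[0,0,2],"roll":0,"gripper":0},{"translation":[0,0,2],"roll":0,"gripper":0}]' 40 
python3 -m creep '[{"translation":[0,0,-3],"roll":0,"gripper":0},{"translation":[0,0,-8],"roll":0,"gripper":0},{"translation":[0,0,-15],"roll":0,"gripper":0},{"translation":[0,0,-25],"roll":0,"gripper":0},{"translation":[0,0,-40],"roll":0,"gripper":0}]'
python3 -m creep '[{"translation":[0,0,-15],"roll":0,"gripper":0},{"translation":[0,0,-30],"roll":0,"gripper":0},{"translation":[0,0,-40],"roll":0,"gripper":0},{"translation":[0,0,-40],"roll":0,"gripper":0},{"translation":[0,0,-40],"roll":0,"gripper":0}]'
python3 -c "
from h import *
goto(.436,.313,.34,64.7)"
```

```text
time: 5.57
position: [0.4371, 0.3135, 0.1536]
tool_rot: [0.833, 0.553, -0.0, -0.0]
ft_force: [-3.1, 2.9, 6.4]
grip_width: 0.0075
grip_force: 40.0
time: 5.98
position: [0.4367, 0.3126, 0.1928]
tool_rot: [0.833, 0.553, -0.002, -0.0]
ft_force: [-0.6, -0.2, -5.3]
grip_width: 0.0078
grip_force: 40.0
time: 6.4
position: [0.4378, 0.3133, 0.2339]
tool_rot: [0.833, 0.553, 0.001, 0.0]
ft_force: [-0.1, 0.4, -7.3]
grip_width: 0.0075
grip_force: 40.0
t=6.40 pos [0.4378 0.3133 0.2339] yaw 67.2 -> shift [  -0.8   -1.4 -106.1] roll 2.5 F [-0.1144  0.4359 -7.2687] tilt [0.0016 0.0007]
```

```bash
python3 -m creep '[{"translation":[0,0,-20],"roll":0,"gripper":0},{"translation":[0,0,-40],"roll":0,"gripper":0},{"translation":[0,0,-60],"roll":0,"gripper":0},{"translation":[0,0,-72],"roll":0,"gripper":0},{"translation":[0,0,-76],"roll":0,"gripper":0}]'
python3 -c "
from h import *
goto(.505,.107,.31,77)"
```

```text
time: 6.82
position: [0.4381, 0.3134, 0.3104]
tool_rot: [0.833, 0.553, 0.001, 0.0]
ft_force: [0.4, -0.1, -6.4]
grip_width: 0.0072
grip_force: 40.0
t=6.82 pos [0.4381 0.3134 0.3104] yaw 67.2 -> shift [-164.3  141.7    0.4] roll -9.8 F [ 0.4096 -0.1258 -6.4068] tilt [0.0021 0.0008]
```

```bash
python3 -m creep '[{"translation":[-8,7,0],"roll":-1,"gripper":0},{"translation":[-20,17,0],"roll":-3,"gripper":0},{"translation":[-36,31,0],"roll":-5,"gripper":0},{"translation":[-54,47,0],"roll":-7,"gripper":0},{"translation":[-73,63,0],"roll":-10,"gripper":0}]' >/dev/null
python3 -c "
from h import *
goto(.505,.107,.31,77)"
```

```text
t=7.23 pos [0.4662 0.2207 0.3074] yaw 77.4 -> shift [-102.4   62.7   -2.6] roll 0.4 F [-0.4963 -0.4937 -6.1723] tilt [-0.0037 -0.0007]
```

```bash
python3 -m creep '[{"translation":[-20,12,0],"roll":0,"gripper":0},{"translation":[-40,24,0],"roll":0,"gripper":0},{"translation":[-60,36,0],"roll":0,"gripper":0},{"translation":[-76,47,0],"roll":0,"gripper":0},{"translation":[-88,54,0],"roll":0,"gripper":0}]' >/dev/null
python3 -m creep '[{"translation":[-8,4,0],"roll":0,"gripper":0},{"translation":[-12,7,0],"roll":0,"gripper":0},{"translation":[-14,8,0],"roll":0,"gripper":0},{"translation":[-14,8,0],"roll":0,"gripper":0},{"translation":[-14,8,0],"roll":0,"gripper":0}]' >/dev/null
python3 - <<'E'
from h import *
goto(.579,.09,.31,77)
o=telemetry.get_obs()
a=viewer.camera("scene"); b=viewer.camera("side")
cv2.imwrite("pics/s3.png",a);cv2.imwrite("pics/d3.png",b)
hk=np.array([.579,.09,.245]); print("hook",proj("scene",hk),proj("side",hk),"tcp",proj("scene",o["position"]),proj("side",o["position"]))
f=lambda im,x,y:cv2.resize(im[y:y+100,x:x+120],None,fx=5,fy=5,interpolation=2)
A=f(a,280,140);B=f(b,260,140)
cv2.imwrite("pics/a3.png",A);cv2.imwrite("pics/b3.png",B)
E
```

```text
t=8.07 pos [0.5046 0.109  0.309 ] yaw 77.2 -> shift [-2.1 76.8 -1.1] roll 0.2 F [-0.8822 -0.6155 -7.2882] tilt [-0.0011  0.0007]
hook [[340.1834 189.931 ]] [[316.5352 202.7412]] tcp [[374.6029 156.7117]] [[351.0392 195.7342]]
```

View pics/a3.png

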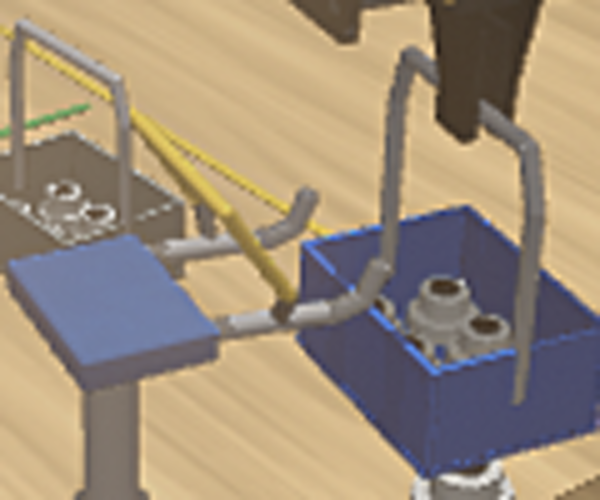

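View pics/b3.png

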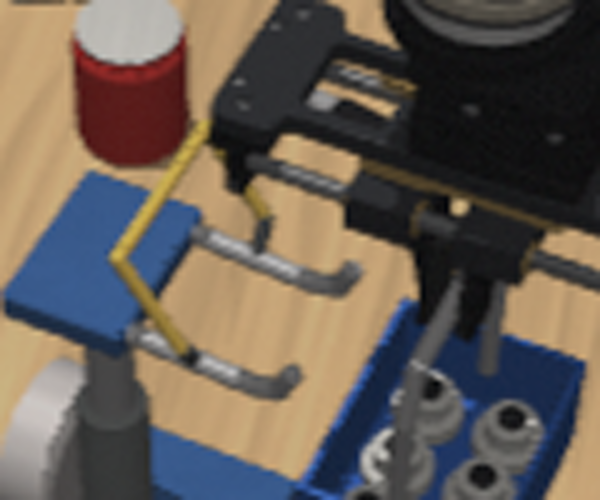

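```bash
python3 - <<'E'
from h import *
S=lambda x,y:(280+x/5,140+y/5); D=lambda x,y:(260+x/5,140+y/5)
t1,e1=tri(S(309,190),D(352,266)); t2,e2=tri(S(378,264),D(291,369)); n,e=tri(S(533,145),D(413,366))
# hinge posts (bottom of keeper arms)
p2=tri(S(287,305),D(190,355)); k2=tri(S(137,118),D(208,124)); k1=tri(S(228,212),D(118,256)); 
print(t1,e1,t2,e2,"near corner",n,e,"hinge",p2,"kb",k2,k1)
m=(t1+t2)/2; y=t2-t1; print("mid",m,"len",np.linalg.norm(y),"yaw",np.degrees(np.arctan2(y[1],y[0]))-90)
th=np.radians(-13); ex=np.array([np.cos(th),np.sin(th),0]); ey=np.array([-ex[1],ex[0],0])
hk=m+.018*ex+[0,0,-.009]
print("hook",hk)
o=telemetry.get_obs()["position"]
for q in (n,o,k1[0],k2[0],p2[0]): print([round(float(v)*1e3,1) for v in ((q-hk)@ex,(q-hk)@ey,q[2]-hk[2])])
# predicted bar, ends at +-50 from tcp
for s in(-.05,0,.05):
    q=o+s*ey-[0,0,.0085]; print((proj("scene",q)-[280,140])*5,(proj("side",q)-[260,140])*5)
E
```

```text
[0.5536 0.0643 0.2539] [0.0745 0.0738] [0.5681 0.1253 0.2519] [0.276  0.2689] near corner [0.5138 0.1535 0.3028] [0.4069 0.4143] hinge (array([0.6128, 0.1218, 0.2461]), array([0.0925, 0.0872])) kb (array([0.6245, 0.0354, 0.2978]), array([0.0571, 0.0545])) (array([0.6432, 0.1192, 0.2988]), array([0.2385, 0.2214]))
mid [0.5608 0.0948 0.2529] len 0.06274750581366327 yaw -13.355666164875018
hook [0.5784 0.0908 0.2439]
[-77.0, 46.6, 58.9]
[-75.9, 1.3, 65.3]
[56.8, 42.3, 54.9]
[57.4, -43.6, 53.9]
[26.6, 38.0, 2.2]
[[412.8641  53.3454]] [[498.5626 210.2292]]
[[471.407  101.3392]] [[453.4766 291.9817]]
[[535.0555 153.5185]] [[405.6539 378.6967]]
```

a3 and b3 show the carrier upright and yaw-aligned, with its bar in front of and above the hook tips (tips at (342,178) and (355,193) in the scene picture). The keeper is folded back at about 2.14 rad.

```bash
python3 -m creep '[{"translation":[0,3,8],"roll":0,"gripper":0},{"translation":[0,9,16],"roll":0,"gripper":0},{"translation":[-1,17,24],"roll":0,"gripper":0},{"translation":[-1,26,30],"roll":0,"gripper":0},{"translation":[-1,36,32],"roll":0,"gripper":0}]' 
python3 -m creep '[{"translation":[0,10,0],"roll":0,"gripper":0},{"translation":[0,20,0],"roll":0,"gripper":0},{"translation":[0,29,0],"roll":0,"gripper":0},{"translation":[0,35,0],"roll":0,"gripper":0},{"translation":[0,39,0],"roll":0,"gripper":0}]'
python3 -m creep '[{"translation":[0,1,0],"roll":0,"gripper":0},{"translation":[0,1,0],"roll":0,"gripper":0},{"translation":[0,1,0],"roll":0,"gripper":0},{"translation":[0,1,0],"roll":0,"gripper":0},{"translation":[0,1,0],"roll":0,"gripper":0}]' >/dev/null
python3 - <<'E'
from h import *
goto(.5784,.0908,.252,76.8)
o=telemetry.get_obs()
a=viewer.camera("scene"); b=viewer.camera("side")
f=lambda im,x,y:cv2.resize(im[y:y+90,x:x+80],None,fx=5,fy=5,interpolation=2)
cv2.imwrite("pics/ab4.png",np.hstack([f(a,300,140),f(b,280,150)]))
E
```

```text
time: 8.58
position: [0.5401, 0.099, 0.2754]
tool_rot: [0.782, 0.624, -0.001, -0.001]
ft_force: [0.4, 0.4, -6.2]
grip_width: 0.0076
grip_force: 40.0
time: 9.0
position: [0.5795, 0.0903, 0.2776]
tool_rot: [0.782, 0.624, 0.001, 0.0]
ft_force: [-1.0, 1.1, -6.2]
grip_width: 0.008
grip_force: 40.0
t=9.42 pos [0.5785 0.0907 0.2774] yaw 77.2 -> shift [ 0.1 -0.1 25.4] roll 0.4 F [ 0.1306 -0.0119 -7.0261] tilt [-0.0004  0.0001]
```

View pics/ab4.png

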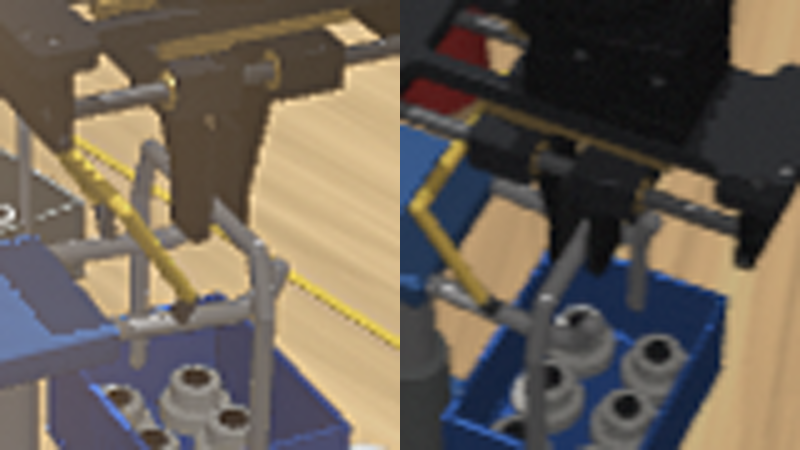

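The bar is now over the hooks, behind the tips and centred. I'll lower slowly and watch the force.

```bash
for i in 1; do python3 -m creep '[{"translation":[0,0,3],"roll":0,"gripper":0},{"translation":[0,0,6],"roll":0,"gripper":0},{"translation":[0,0,9],"roll":0,"gripper":0},{"translation":[0,0,12],"roll":0,"gripper":0},{"translation":[0,0,15],"roll":0,"gripper":0}]'; done | egrep 'pos|ft'
python3 -m creep '[{"translation":[0,0,2],"roll":0,"gripper":0},{"translation":[0,0,4],"roll":0,"gripper":0},{"translation":[0,0,6],"roll":0,"gripper":0},{"translation":[0,0,8],"roll":0,"gripper":0},{"translation":[0,0,10],"roll":0,"gripper":0}]'| egrep 'pos|ft'
python3 -m creep '[{"translation":[0,0,2],"roll":0,"gripper":0},{"translation":[0,0,4],"roll":0,"gripper":0},{"translation":[0,0,6],"roll":0,"gripper":0},{"translation":[0,0,8],"roll":0,"gripper":0},{"translation":[0,0,10],"roll":0,"gripper":0}]'| egrep 'pos|ft'
python3 -c "
from h import *
goto(.5784,.0908,.252,76.8)"
```

```text
position: [0.5789, 0.0905, 0.2618]
ft_force: [-0.1, 0.1, -6.5]
position: [0.5791, 0.0905, 0.2522]
ft_force: [0.2, 0.9, -6.1]
position: [0.5791, 0.0905, 0.2423]
ft_force: [-0.7, -0.6, -4.7]
t=10.77 pos [0.5791 0.0905 0.2423] yaw 77.2 -> shift [ 0.2 -0.8 -9.7] roll 0.4 F [-0.6668 -0.5681 -4.7156] tilt [0.0004 0.    ]
```

```bash
python3 -m creep '[{"translation":[0,0,2],"roll":0,"gripper":0},{"translation":[0,0,4],"roll":0,"gripper":0},{"translation":[0,0,6],"roll":0,"gripper":0},{"translation":[0,0,8],"roll":0,"gripper":0},{"translation":[0,0,10],"roll":0,"gripper":0}]'| egrep 'pos|ft'
python3 -m creep '[{"translation":[0,0,2],"roll":0,"gripper":0},{"translation":[0,0,4],"roll":0,"gripper":0},{"translation":[0,0,6],"roll":0,"gripper":0},{"translation":[0,0,8],"roll":0,"gripper":0},{"translation":[0,0,10],"roll":0,"gripper":0}]'| egrep 'pos|ft'
for i in 1 2 3 4 5 6; do python3 -m creep '[{"translation":[0,0,0],"roll":0,"gripper":0}]'|egrep 'pos|ft'; done
```

```text
position: [0.5791, 0.0905, 0.2323]
ft_force: [-0.3, -0.1, -2.7]
position: [0.5791, 0.0905, 0.2223]
ft_force: [-0.2, -0.0, -1.7]
position: [0.5791, 0.0905, 0.2221]
ft_force: [-0.4, 0.5, -1.1]
position: [0.5791, 0.0905, 0.2223]
ft_force: [-1.5, 0.4, -1.8]
position: [0.5791, 0.0905, 0.2225]
ft_force: [0.5, 0.1, -1.9]
position: [0.5791, 0.0905, 0.2225]
ft_force: [-0.5, 1.0, -0.9]
position: [0.5791, 0.0905, 0.2224]
ft_force: [-1.4, 0.1, -2.3]
position: [0.5791, 0.0905, 0.2224]
ft_force: [-0.7, 0.1, -1.9]
```

```bash
python3 -m creep '[{"translation":[0,0,2],"roll":0,"gripper":0},{"translation":[0,0,4],"roll":0,"gripper":0},{"translation":[0,0,6],"roll":0,"gripper":0},{"translation":[0,0,8],"roll":0,"gripper":0},{"translation":[0,0,10],"roll":0,"gripper":0}]'| egrep 'pos|ft'
for i in 1 2 3 4 5 6 7 8 9 10 11 12; do python3 -m creep '[{"translation":[0,0,0],"roll":0,"gripper":0}]'|egrep 'ft'; done
```

```text
position: [0.5792, 0.0905, 0.2122]
ft_force: [-1.5, 0.7, 0.1]
ft_force: [-0.6, 0.1, -0.7]
ft_force: [0.0, 0.5, 0.3]
ft_force: [-0.4, 2.0, -0.6]
ft_force: [-0.7, 0.2, -0.2]
ft_force: [-0.2, 0.2, 0.7]
ft_force: [-0.1, -0.2, -0.5]
ft_force: [-0.1, 0.4, -0.1]
ft_force: [-0.5, -0.4, -0.2]
ft_force: [-0.7, -0.0, -0.6]
ft_force: [1.0, -0.1, 0.2]
ft_force: [0.9, 0.7, 0.3]
ft_force: [-0.1, -0.1, 0.1]
```

Force is about zero, so the scale carries it all. I'll release gently.

```bash
python3 -m creep '[{"translation":[0,0,0],"roll":0,"gripper":9},{"translation":[0,0,0],"roll":0,"gripper":12},{"translation":[0,0,0],"roll":0,"gripper":16},{"translation":[0,0,0],"roll":0,"gripper":22},{"translation":[0,0,0],"roll":0,"gripper":30}]' 
python3 -m creep '[{"translation":[0,0,0],"roll":0,"gripper":34},{"translation":[0,0,0],"roll":0,"gripper":34},{"translation":[0,0,0],"roll":0,"gripper":34},{"translation":[0,0,0],"roll":0,"gripper":34},{"translation":[0,0,0],"roll":0,"gripper":34}]' 
python3 -m creep '[{"translation":[0,0,-4],"roll":0,"gripper":34},{"translation":[0,0,-10],"roll":0,"gripper":34},{"translation":[0,0,-18],"roll":0,"gripper":34},{"translation":[0,0,-26],"roll":0,"gripper":34},{"translation":[0,0,-34],"roll":0,"gripper":34}]' 
python3 -m creep '[{"translation":[0,0,-15],"roll":0,"gripper":34},{"translation":[0,0,-30],"roll":0,"gripper":34},{"translation":[0,0,-46],"roll":0,"gripper":34},{"translation":[0,0,-62],"roll":0,"gripper":34},{"translation":[0,0,-80],"roll":0,"gripper":34}]' 
python3 - <<'E'
from h import *
goto(.5784,.0908,.252,76.8)
a=viewer.camera("scene"); b=viewer.camera("side")
f=lambda im,x,y:cv2.resize(im[y:y+110,x:x+80],None,fx=5,fy=5,interpolation=2)
cv2.imwrite("pics/ab5.png",np.hstack([f(a,290,140),f(b,270,150)]))
E
```

```text
time: 13.93
position: [0.579, 0.0904, 0.2123]
tool_rot: [0.782, 0.624, -0.0, 0.0]
ft_force: [0.1, 1.1, 0.7]
grip_width: 0.0222
grip_force: 0.0
time: 14.35
position: [0.579, 0.0905, 0.2123]
tool_rot: [0.782, 0.624, -0.0, -0.0]
ft_force: [-0.2, -0.0, 0.2]
grip_width: 0.0337
grip_force: 0.0
time: 14.77
position: [0.5793, 0.0905, 0.2476]
tool_rot: [0.782, 0.624, 0.0, 0.0]
ft_force: [0.2, 0.9, -0.2]
grip_width: 0.0338
grip_force: 0.0
time: 15.18
position: [0.5787, 0.0905, 0.3277]
tool_rot: [0.782, 0.624, 0.0, 0.0]
ft_force: [0.7, 0.9, -0.3]
grip_width: 0.0341
grip_force: 0.0
t=15.18 pos [0.5787 0.0905 0.3277] yaw 77.2 -> shift [ 0.2 -0.4 75.7] roll 0.4 F [ 0.6549  0.9014 -0.2517] tilt [0.0001 0.    ]
```

View pics/ab5.png

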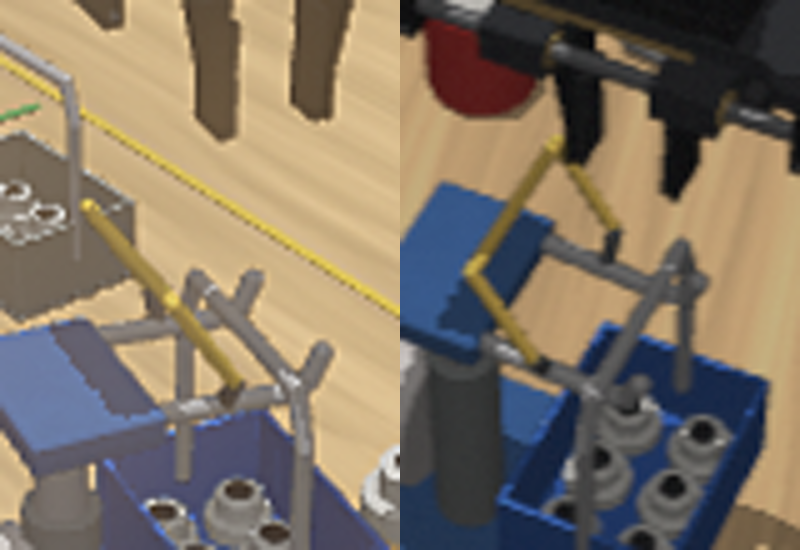

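```bash
python3 - <<'E'
from h import *
S=lambda x,y:(290+x/5,140+y/5); D=lambda x,y:(270+x/5,150+y/5)
P={"t1":tri(S(254,275),D(303,281)),"k2":tri(S(88,205),D(155,145)),"k1":tri(S(172,300),D(75,268)),"hin":tri(S(236,392),D(138,362)),"c1":tri(S(198,280),D(283,250)),"c2":tri(S(298,385),D(193,390))}
hk0=np.array([.5784,.0908,.2439]); th=np.radians(-13); ex=np.array([np.cos(th),np.sin(th),0]); ey=np.array([-ex[1],ex[0],0])
for k,(q,e) in P.items(): print(k,q,e.max(),[round(float(v)*1e3,1) for v in ((q-hk0)@ex,(q-hk0)@ey,q[2]-hk0[2])])
E
```

```text
t1 [0.5518 0.0625 0.2086] 0.23241756454207346 [-19.6, -33.6, -35.3]
k2 [0.6255 0.0388 0.2574] 0.5850749300052812 [57.6, -40.1, 13.5]
k1 [0.6424 0.1166 0.2568] 0.06368940849970475 [56.5, 39.5, 12.9]
hin [0.6137 0.1235 0.206 ] 0.5052803003063292 [27.1, 39.8, -37.9]
c1 [0.5652 0.0394 0.1996] 0.08592803079692111 [-1.3, -53.0, -44.3]
c2 [0.5872 0.1317 0.2036] 0.6278090193185192 [-0.7, 41.9, -40.3]
```

The carrier hangs in both hooks and the keeper is still open. The head has sunk about 42 mm, with the bar about 1 mm from the hook point in x. Next I'll take closed fingers behind the keeper bar.

```bash
python3 -m creep '[{"translation":[0,20,0],"roll":0,"gripper":0},{"translation":[0,45,0],"roll":0,"gripper":0},{"translation":[0,70,0],"roll":0,"gripper":0},{"translation":[0,84,0],"roll":0,"gripper":0},{"translation":[0,84,0],"roll":0,"gripper":0}]' 10 | egrep 'pos|ft'
python3 -m creep '[{"translation":[0,0,15],"roll":0,"gripper":0},{"translation":[0,0,35],"roll":0,"gripper":0},{"translation":[0,0,50],"roll":0,"gripper":0},{"translation":[0,0,60],"roll":0,"gripper":0},{"translation":[0,0,62],"roll":0,"gripper":0}]'
python3 - <<'E'
from h import *
o=telemetry.get_obs(); hk=np.array([.5784,.0908,.202]);th=np.radians(-13); ex=np.array([np.cos(th),np.sin(th),0])
d=o["position"]-hk; print("X",d@ex*1e3,"Y",(d@[-ex[1],ex[0],0])*1e3,"Z",d[2]*1e3)
E
```

```text
position: [0.6631, 0.0707, 0.3248]
ft_force: [-0.4, -0.4, -0.0]
time: 16.12
position: [0.6586, 0.0722, 0.2615]
tool_rot: [0.782, 0.624, -0.002, -0.002]
ft_force: [-0.6, 0.7, 0.1]
grip_width: 0.0002
grip_force: 0.0
X 82.33496658122158 Y -0.12169217092073442 Z 59.51696066754253
```

```bash
python3 -m creep '[{"translation":[0,-6,0],"roll":0,"gripper":0},{"translation":[0,-11,0],"roll":0,"gripper":0},{"translation":[0,-17,-2],"roll":0,"gripper":0},{"translation":[0,-22,-4],"roll":0,"gripper":0},{"translation":[0,-27,-6],"roll":0,"gripper":0}]' | egrep 'pos|ft'
python3 -m creep '[{"translation":[0,-5,-2],"roll":0,"gripper":0},{"translation":[0,-9,-3],"roll":0,"gripper":0},{"translation":[0,-13,-4],"roll":0,"gripper":0},{"translation":[0,-18,-5],"roll":0,"gripper":0},{"translation":[0,-23,-5],"roll":0,"gripper":0}]' | egrep 'pos|ft'
python3 - <<'E'
from h import *
o=telemetry.get_obs(); hk=np.array([.5784,.0908,.202]);th=np.radians(-13); ex=np.array([np.cos(th),np.sin(th),0]);ey=np.array([-ex[1],ex[0],0])
d=o["position"]-hk; print("X",d@ex*1e3,"Z",d[2]*1e3,o["ft_force"])
for c,b in(("scene",(270,140)),("side",(260,140))):
    im=viewer.camera(c); cv2.imwrite(f"pics/{c}6.png",im); hsv=cv2.cvtColor(im,cv2.COLOR_BGR2HSV)
    m=cv2.inRange(hsv,(20,130,90),(35,255,255)); best=[]
    for a in np.arange(0,2.3,.1):
        w=[hk+ex*(.028-.054*np.cos(a))+ey*y+[0,0,.0095+.054*np.sin(a)] for y in np.linspace(-.042,.042,40)]
        w+=[hk+ex*(.028-r*np.cos(a))+ey*s+[0,0,.0095+r*np.sin(a)] for r in np.linspace(.02,.054,15) for s in(-.042,.042)]
        p=proj(c,w).round().astype(int); best.append((round((m[p[:,1],p[:,0]]>0).mean(),2),round(a,1)))
    print(c,sorted(best)[-5:])
E
```

```text
position: [0.6344, 0.078, 0.2717]
ft_force: [1.0, -0.2, 0.4]
position: [0.6118, 0.083, 0.2755]
ft_force: [0.1, -0.2, 0.3]
X 34.29853446694836 Z 73.53391052551284 [ 0.1307 -0.1718  0.3363]
scene [(np.float64(0.21), np.float64(0.5)), (np.float64(0.21), np.float64(0.6)), (np.float64(0.21), np.float64(0.7)), (np.float64(0.3), np.float64(1.5)), (np.float64(0.49), np.float64(1.4))]
side [(np.float64(0.07), np.float64(1.6)), (np.float64(0.09), np.float64(1.7)), (np.float64(0.13), np.float64(1.3)), (np.float64(0.31), np.float64(1.5)), (np.float64(0.69), np.float64(1.4))]
```

The keeper follows and is now at about 1.4 rad. I'll carry it over and then press down.

```bash
python3 -m creep '[{"translation":[0,-6,1],"roll":0,"gripper":0},{"translation":[0,-12,2],"roll":0,"gripper":0},{"translation":[0,-19,4],"roll":0,"gripper":0},{"translation":[0,-25,6],"roll":0,"gripper":0},{"translation":[0,-30,7],"roll":0,"gripper":0}]' | egrep 'pos|ft'
python3 -m creep '[{"translation":[0,-6,0],"roll":0,"gripper":0},{"translation":[0,-12,0],"roll":0,"gripper":0},{"translation":[0,-18,0],"roll":0,"gripper":0},{"translation":[0,-24,0],"roll":0,"gripper":0},{"translation":[0,-24,0],"roll":0,"gripper":0}]' | egrep 'pos|ft'
cat > k.py <<'E'
from h import *
o=telemetry.get_obs(); th=np.radians(-13); ex=np.array([np.cos(th),np.sin(th),0]);ey=np.array([-ex[1],ex[0],0])
hk=np.array([.5784,.0908,.202]);d=o["position"]-hk; print("X",d@ex*1e3,"Z",d[2]*1e3,o["ft_force"],o["time"])
for c in("scene","side"):
    im=viewer.camera(c); cv2.imwrite(f"pics/{c}_{o['time']:.1f}.png",im); hsv=cv2.cvtColor(im,cv2.COLOR_BGR2HSV)
    m=cv2.inRange(hsv,(20,130,90),(35,255,255)); best=[]
    for z in(.198,.202,.206):
      hk[2]=z
      for a in np.arange(-.05,2.3,.05):
        w=[hk+ex*(.028-.054*np.cos(a))+ey*y+[0,0,.0095+.054*np.sin(a)] for y in np.linspace(-.042,.042,40)]
        w+=[hk+ex*(.028-r*np.cos(a))+ey*s+[0,0,.0095+r*np.sin(a)] for r in np.linspace(.02,.054,15) for s in(-.042,.042)]
        p=proj(c,w).round().astype(int); best.append((float(round((m[p[:,1],p[:,0]]>0).mean(),2)),float(round(a,2)),z))
    print(c,sorted(best)[-4:])
E
python3 k.py
```

```text
position: [0.5818, 0.0898, 0.2677]
ft_force: [0.3, -1.2, -0.8]
position: [0.5579, 0.0953, 0.2683]
ft_force: [-0.5, 0.5, 0.2]
X -21.024876488885347 Z 66.34319381704945 [-0.5064  0.5075  0.1748] 17.8833
scene [(1.0, 0.55, 0.202), (1.0, 0.6, 0.202), (1.0, 0.65, 0.202), (1.0, 0.7, 0.198)]
side [(0.41, 0.65, 0.202), (0.46, 0.55, 0.206), (0.46, 0.6, 0.202), (0.47, 0.65, 0.198)]
```

```bash
python3 -m creep '[{"translation":[0,0,5],"roll":0,"gripper":0},{"translation":[0,-1,10],"roll":0,"gripper":0},{"translation":[0,-2,15],"roll":0,"gripper":0},{"translation":[0,-2,19],"roll":0,"gripper":0},{"translation":[0,-2,23],"roll":0,"gripper":0}]' | egrep 'pos|ft'
python3 -m creep '[{"translation":[0,0,3],"roll":0,"gripper":0},{"translation":[0,0,6],"roll":0,"gripper":0},{"translation":[0,0,9],"roll":0,"gripper":0},{"translation":[0,0,11],"roll":0,"gripper":0},{"translation":[0,0,11],"roll":0,"gripper":0}]' | egrep 'pos|ft'
python3 k.py
```

```text
position: [0.5573, 0.0953, 0.2444]
ft_force: [-1.0, 0.4, -0.1]
position: [0.5574, 0.0953, 0.2339]
ft_force: [-0.5, -0.8, 0.2]
X -21.485887089690614 Z 31.85074687677461 [-0.4648 -0.8178  0.2395] 18.8167
scene [(0.69, 0.0, 0.198), (0.73, 0.0, 0.202), (0.74, 0.05, 0.198), (0.76, -0.05, 0.202)]
side [(0.43, 0.1, 0.198), (0.44, -0.05, 0.202), (0.44, 0.0, 0.202), (0.44, 0.05, 0.198)]
```

```bash
python3 -m creep '[{"translation":[0,0,1],"roll":0,"gripper":0},{"translation":[0,0,2],"roll":0,"gripper":0},{"translation":[0,0,3],"roll":0,"gripper":0},{"translation":[0,0,3],"roll":0,"gripper":0},{"translation":[0,0,3],"roll":0,"gripper":0}]' | egrep 'pos|ft'
python3 -m creep '[{"translation":[0,0,-2],"roll":0,"gripper":0},{"translation":[0,0,-4],"roll":0,"gripper":0},{"translation":[0,0,-8],"roll":0,"gripper":0},{"translation":[0,0,-15],"roll":0,"gripper":0},{"translation":[0,0,-30],"roll":0,"gripper":0}]' | egrep 'pos|ft'
python3 -m creep '[{"translation":[0,0,-30],"roll":0,"gripper":0},{"translation":[0,0,-60],"roll":0,"gripper":0},{"translation":[0,0,-90],"roll":0,"gripper":0},{"translation":[0,0,-110],"roll":0,"gripper":0},{"translation":[0,0,-110],"roll":0,"gripper":0}]' | egrep 'pos|ft'
python3 -m creep '[{"translation":[0,0,0],"roll":0,"gripper":0},{"translation":[0,0,0],"roll":0,"gripper":0},{"translation":[0,0,0],"roll":0,"gripper":0},{"translation":[0,0,0],"roll":0,"gripper":0},{"translation":[0,0,0],"roll":0,"gripper":0}]' >/dev/null
python3 k.py
python3 - <<'E'
import cv2,glob,os,numpy as np
g=lambda c:sorted(glob.glob(f"pics/{c}_*.png"),key=os.path.getmtime)[-1]
f=lambda im,x,y:cv2.resize(im[y:y+110,x:x+80],None,fx=5,fy=5,interpolation=2)
cv2.imwrite("pics/ab7.png",np.hstack([f(cv2.imread(g("scene")),290,150),f(cv2.imread(g("side")),270,160)]))
E
```

```text
position: [0.5577, 0.0953, 0.2314]
ft_force: [0.2, 0.4, 0.8]
position: [0.5564, 0.0953, 0.2605]
ft_force: [0.3, 0.2, 0.2]
position: [0.56, 0.0954, 0.3775]
ft_force: [0.1, 0.6, 0.4]
X -21.85954426823919 Z 167.9594215027 [-0.4292  0.5815  0.7596] 20.5833
scene [(0.96, 0.1, 0.198), (0.97, 0.05, 0.202), (1.0, -0.05, 0.206), (1.0, 0.0, 0.202)]
side [(1.0, 0.0, 0.202), (1.0, 0.05, 0.198), (1.0, 0.05, 0.202), (1.0, 0.1, 0.198)]
```

View pics/ab7.png

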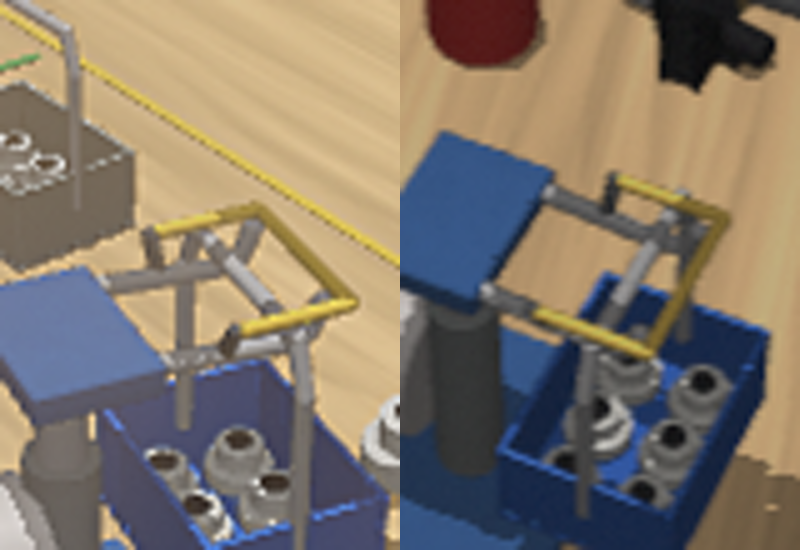

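The keeper lies level across both hook mouths (its bar runs from (258,208) to (352,305) in the crop). The carrier hangs upright and the arm is clear.

```bash
python3 -c "
from rig import hand_in
print(hand_in())"
```

```text
the job is handed in; nothing more can be done
None
```

The blue carrier hangs upright in both hooks, the scale carries all of it (head sunk about 42 mm), the keeper is closed at about 0 rad and the arm is clear; I handed the job in at about 21 s, but no verdict was returned.

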